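# Park the child-safety spring bolt and open the dish drawer

### The job

The child-safety bolt on the rail keeps the dish drawer shut. Pull its T-handle straight up until you feel it come up against its stop, turn it clockwise (seen from above) into its rest notch, ease it down and let go so that the bolt stays parked by itself, then pull the drawer open by 9 to 11 cm and let go. Be gentle: never wrench the T-handle or haul it hard against its stops, do not let the spring snap, do not force the drawer against the bolt, and leave the mug and the jar beside the unit standing where they are.

Things in the scene. Friction and masses are not known exactly. Their poses are not given: they have to be found in the camera images.
- case: White open-topped drawer unit on the worktop, 300 mm deep (x), 450 mm wide. Origin on the worktop below the middle of its front; x points into the unit, away from the robot, z up. A rail 62 mm deep (x 0 to 62 mm), 15 mm thick, crosses its front, its top 90 mm above the worktop. The drawer slides out along -x of this frame.
- latch: Spring bolt lock fixed on the rail: 58 mm square base plate, round barrel 45 mm in diameter, 48 mm high. Origin on the barrel axis at the rail top (90 mm above the worktop), z up. Two small bars on its rim, along x, show where the T-handle lies with the bolt down; two dark studs, 70 degrees clockwise, where it lies parked. Inside it, the pin stands at most 18 N, spring included.
- tbar: Steel T-handle on top of the bolt: bar 44 mm long (its x), 12 mm thick (y), 18 mm high (z), pinched across its 12 mm. Origin at its centre, 166 mm above the worktop (28 mm above the barrel top) when the bolt is down; a neck 12 mm thick joins them. Lifts with bolt, turns with knob. A half turn looks the same.
- bolt (a joint): Lift of bolt and T-handle (m): 0 fully down, blocking the drawer. The pull needed is 5 to 6 N at 0, rising to about 9.5 N at 29 mm; let go, the spring snaps it down hard. Its cross pin sits in a slot and cannot be turned until lifted over a ridge. Parked in the rest notch, which is 4 mm lower than the ridge, it stands at 6 to 22 mm.
- barrel_top (a point): Middle of the barrel's top, 48 mm above the latch's origin. The ridge inside cannot be seen and differs from lock to lock: the pin clears it at a lift of 10 to 26 mm. A hard top stop lies 3 mm above that (lift 13 to 29 mm), felt as a sudden rise of the pull beyond the spring's 9.5 N. So: up to the stop, back down 1.5 mm, turn, then down about 5.5 mm into the notch.
- knob (a joint): Angle of the T-handle about its upright axis (rad), positive clockwise seen from above: 0 with the bolt down (about 0.15 of play), 1.22 (70 degrees) in the middle of the rest notch (0.15 of play, then a hard end wall). Turns with under 0.1 N m when the pin is clear; if it resists within the first 0.3, the pin is still in the slot.
- drawer (a joint): How far the drawer is pulled out (m), 0 shut, limit 0.12; slides with about 2 N and stays where it is left. With the bolt down it moves only 3 mm.
- drawer_box: The drawer; its front is 420 mm wide, top edge 72 mm above the worktop, with a steel strip behind it that the bolt blocks, and the bar handle. Moves with the drawer; its origin lies at the case's origin when the drawer is shut, same axes. In it, behind the rail, lie two nested bowls, a plate, a spoon and a lidded cup 105 mm high; they ride along.
- handle (a point): Middle of the drawer's bar handle, 55 mm above the worktop, 60 mm before the drawer front and 100 mm right (-y) of its middle (axes as the case's). The bar runs along y, 120 mm long, 12 mm thick (x), 14 mm high, and can be pinched from above: 54 mm free behind it; a post at each end, 55 mm from the middle, 10 mm wide.
- mug: Mug on the worktop left of the drawer unit, 80 mm across, 90 mm high. Origin under its foot, z up.
- jar: Jar with steel lid on the worktop right of the drawer unit, 68 mm across, 100 mm high. Origin under its foot, z up.
Not all that is in view belongs to the job. What is shaped like the mug but purple is not meant.

How it is judged:
By the outcome, as a careful person would: the job done as asked, in the order asked, and still so for the second after the job is handed in, with the robot touching nothing.
It also fails if it takes over 72 s, if anything falls off the work surface, if the arm or the gripper's body presses on something with over 40 N, if the wrist force passes 120 N, or if a joint passes its speed limit or range.

### The arm

A 6-joint arm with a two-finger parallel gripper is mounted at the origin on the work surface. World frame = base frame: x ahead of the robot, y to its left, z up, the work surface at z = 0. Lengths are in m, angles in rad, forces in N, time in s.
With the tool pointing down it reaches from about 0.325 to 0.85 m from the base axis. Payload 4.4 kg.
Tool frame: the origin (TCP) lies at the very end of the fingers, on their centre line; the grasp point (between the pads) lies ctrl.hold_point_z behind it (ctrl.hold_point_z is the distance from the TCP to the grasp point, in m); z points along the fingers, y is the line along which they close (so a half turn about z gives the same grasp; the last joint's range is limited). The gripper opens to 94 mm and grips with 3 to 60 N. Pads are 16 mm wide; open, the fingers measure 119 mm over their backs; the gripper's body (75 mm by 177 mm) begins 78 mm behind the grasp point.
Start: joints at [-1.438, 0.207, 1.542, -0, 1.393, -0.15], TCP at [0.161, -0.552, 0.205] pointing down, gripper open.
Joint ranges: [-2.73, 2.73], [-0.86, 2.22], [0.23, 2.46], [-1.11, 4.25], [0.08, 2.63], [-2.82, 2.82]. Speed limits (rad/s): [2.79, 2.79, 3.14, 3.14, 3.14, 3.14].

### API

Orientations are given as a unit quaternion [w, x, y, z].
In Python, from plant import ctrl gives the robot as it stands. The module is installed in compiled form; this text tells all that it offers.
- The arm moves only by the tool servo_tool, never from a script. Its argument "deltas" is text: rows parted by semicolons, each of 7 numbers parted by spaces: the shift along the tool's x, y, z in units of 25 mm (1.0 is 25 mm), then the turn, a rotation vector about the tool's x, y, z in units of 6 degrees (1.0 is 6 degrees), then the gripper command: -1 is fully open, 1 is shut, values between are in proportion. In form: x y z rx ry rz gripper; .... A call has 1 to 5 rows; each row is the pose to reach, as a shift and turn from the pose commanded when the call began, along the tool's axes at that moment; what a row does not reach only later rows make up. A row lasts 1/12 s, in which the tool goes at most 41.7 mm and 7.16 degrees, less where a joint would pass 70% of its speed; a pose out of reach is approached as far as the arm can. A call with a gripper value outside its range is refused whole. The fingers move at their own pace and stop on an object; "newtons" is the grip in N (left out, the last holds). Time passes only in rows, so rows that repeat a pose let the fingers close. It gives the time, the measured TCP pose, the force, the opening and the grip force at its end, in the units of the state.
- ctrl.sense(): the state, without advancing time (a new reading comes with each control period).
- ctrl.capture(name): name is "scene" or "top"; returns a dict with "pixels" (420x560x3 uint8, red, green, blue), "range_z" (420x560 float32, m along the optical axis (not along the pixel's ray), 0 where there is no reading), "fx", "fy", "cx", "cy" (pixels), "R" (3x3) and "t" (3): a world point X has camera coordinates R X + t. Camera axes: x right, y down, z forward; pixel columns grow to the right and rows downward; lengths in m; the calibration is good to about 2 mm. A picture is of the moment at which its call begins.
- ctrl.finish_job(): hands the job in; it is judged then, once.
The state is a dict: "time_s": time; "joints": joint angles; "qvel": joint speeds; "joint_efforts": joint torques, N m; "position": TCP position; "ee_rot": TCP orientation; "wrist_force": force on the tool from outside, world axes, zero at the start; "moment": the same for the moment, N m; "gripper_width": finger opening in m; "grasp_force": force on a finger pad.
Only numpy, scipy, OpenCV 4.12 (cv2) and the standard library are available. Lean on these libraries where they do the work, as an engineer would, in place of code of your own. Each camera call takes 0.05 s, during which the arm holds its last target. There are 200 camera calls.

## Working session

There is one attempt and no reset: what is moved stays moved. The work goes in short steps, Python scripts to look and compute and a tool call to move; the robot and the scene stay as the last step left them, time stands still between calls to the robot, and variables do not carry over. Pictures are saved under pics/ and viewed, at most 10 in all, crops included, and the job is handed in when it is done.

Besides the shell and the picture viewer there is one more tool, called after "Emit:" in YAML: its name, and indented under it one key for each argument. servo_tool: Moves the arm, as the interface text tells. Its arguments: {"type":"object","properties":{"deltas":{"type":"string"},"newtons":{"type":"number"}},"required":["deltas"]}

```bash
mkdir -p pics; cat > h.py <<'E'
import numpy as np, cv2, pickle
from plant import ctrl
def cap(n,save=None):
    c=ctrl.capture(n); pickle.dump(c,open(n+'.pkl','wb'))
    if save: cv2.imwrite('pics/'+save,c['pixels'][:,:,::-1])
    return c
def load(n): return pickle.load(open(n+'.pkl','rb'))
def cloud(c):
    z=c['range_z']; v,u=np.mgrid[:z.shape[0],:z.shape[1]]
    P=np.stack([(u-c['cx'])/c['fx']*z,(v-c['cy'])/c['fy']*z,z],-1)
    W=(P-np.array(c['t']))@np.array(c['R']); W[z==0]=np.nan
    return W
E
python3 - <<'E'
from h import *
cap('scene','s1.png');cap('top','t1.png')
s=ctrl.sense();print(s,ctrl.hold_point_z)
E
```

```text
{'time_s': 0.1, 'joints': array([-1.43750463e+00,  2.07340385e-01,  1.54276795e+00, -6.43024601e-06,
        1.39350396e+00, -1.50483801e-01]), 'qvel': array([ 0.0001872 , -0.00126915, -0.00382547,  0.0009229 ,  0.00208579,
       -0.00140083]), 'joint_efforts': array([-1.12879854e-03, -3.71869326e+01, -2.82294291e+01,  6.99623628e-02,
        3.12169769e-02, -5.07377649e-05]), 'position': array([ 0.16088993, -0.55128994,  0.2044242 ]), 'ee_rot': array([-1.00981218e-03,  9.89950225e-01,  1.41412634e-01,  5.51634625e-06]), 'wrist_force': array([ 0.1214767 , -0.20454638,  0.69020451]), 'moment': array([ 0.0106434 ,  0.02698606, -0.02577027]), 'grasp_force': 0.0, 'gripper_width': 0.09387982504592592} 0.0188
```

View pics/s1.png

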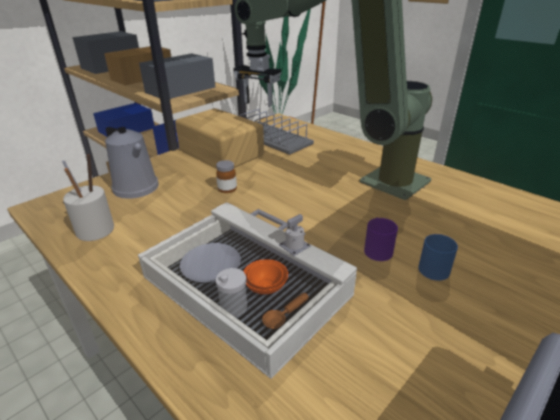

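View pics/t1.png

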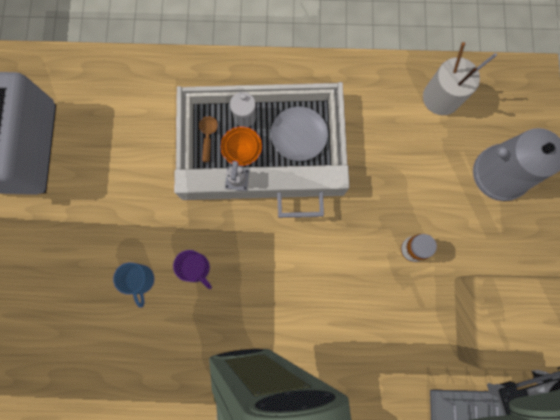

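The scene view shows the latch on the rail near (291,235) and the drawer handle near (268,218). In the top view the latch is at (236,177), the bar handle at (301,212), and the jar at (420,247). There are two mug shapes: the blue one at (133,279) is the mug, the purple one at (191,267) is the decoy. The latch is the only T-handle, and the drawer handle is the only bar on the unit's front.

```bash
python3 - <<'E'
from h import *
for n in('top','scene'):
    c=load(n);W=cloud(c)
    a=slice(150,230) if n=='top' else slice(190,300); b=slice(165,360) if n=='top' else slice(190,370)
    V=W[a,b].reshape(-1,3); 
    m=np.abs(V[:,2]-.09)<.006; R=V[m]
    r=cv2.minAreaRect(R[:,:2].astype(np.float32)*1000); print(n,'rail',r,len(R))
    np.set_printoptions(precision=4,suppress=True)
    T=V[(V[:,2]>.145)&(V[:,2]<.19)]; print('tbar',len(T),T.mean(0),T[:,2].max(),cv2.minAreaRect(T[:,:2].astype(np.float32)*1000))
    B=V[(V[:,2]>.128)&(V[:,2]<.145)]; print('barrel',len(B),cv2.minAreaRect(B[:,:2].astype(np.float32)*1000))
    H=V[(V[:,2]>.05)&(V[:,2]<.066)];print('55mm',len(H),cv2.minAreaRect(H[:,:2].astype(np.float32)*1000))
c=load('top');W=cloud(c)
for u,v in[(280,214),(301,214),(320,214),(133,279),(420,245),(191,267)]:print(u,v,W[v,u])
i=c['pixels'][150:230,180:340,::-1]
j=load('scene')['pixels'][190:270,230:350,::-1]
I=cv2.resize(i,(800,400),interpolation=2);J=cv2.resize(j,(300,200),interpolation=2)
o=np.zeros((600,800,3),np.uint8);o[:400]=I;o[400:,:300]=J
cv2.imwrite('pics/c1.png',o)
E
```

```text
top rail ((623.5106811523438, 3.37640380859375), (64.99060821533203, 449.5342102050781), 3.0701661109924316) 3701
tbar 105 [0.6185 0.0661 0.1719] 0.17820151782708213 ((619.4545288085938, 66.79312133789062), (12.448768615722656, 43.62126159667969), 84.97370910644531)
barrel 176 ((618.6647338867188, 66.51190948486328), (42.08088684082031, 43.83241271972656), 14.727799415588379)
55mm 914 ((619.4971313476562, 2.9466094970703125), (184.45687866210938, 443.8621520996094), 1.292096734046936)
scene rail ((664.8701782226562, 39.75404357910156), (355.41827392578125, 444.6684875488281), 29.295791625976562) 2662
tbar 150 [0.6248 0.0726 0.1678] 0.17738341490596404 ((622.5211791992188, 70.70358276367188), (12.454690933227539, 43.92453384399414), 85.73477172851562)
barrel 195 ((622.98681640625, 73.35688781738281), (42.75954818725586, 42.162452697753906), 83.78926086425781)
55mm 1350 ((678.1951904296875, 19.298736572265625), (391.47247314453125, 461.8117370605469), 22.009368896484375)
280 214 [ 0.5362 -0.0461  0.0617]
301 214 [ 0.537  -0.1007  0.0651]
320 214 [ 0.5388 -0.1504  0.0623]
133 279 [0.3598 0.3426 0.0028]
420 245 [ 0.4606 -0.3985  0.0952]
191 267 [0.3957 0.1894 0.0027]
```

View pics/c1.png

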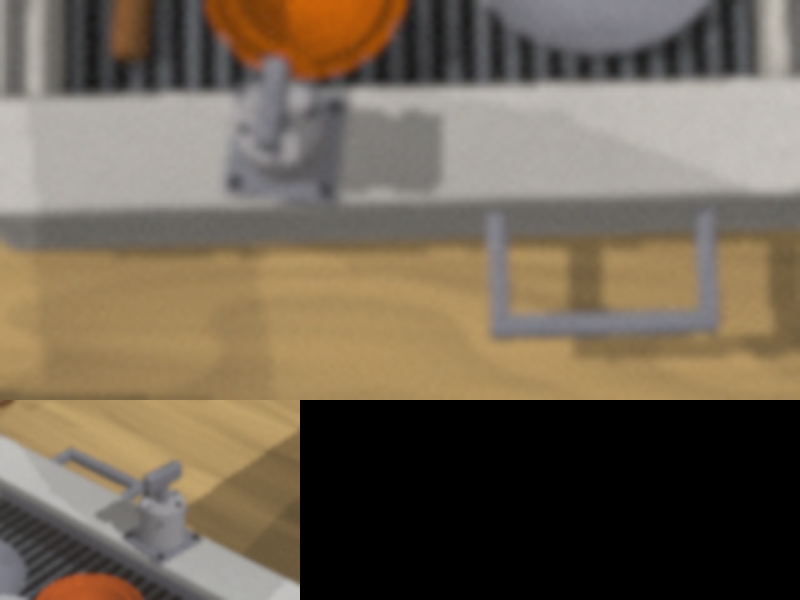

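```bash
cat >> h.py <<'E'
def plan(p,yaw,tp,tyaw,n):
    "n equal calls; prints each call's total in tool units (x y z rz)"
    p=np.array(p,float);tp=np.array(tp,float)
    for k in range(n):
        a=yaw+(tyaw-yaw)*k/n; d=(tp-p)/n
        print(np.round([(d[0]*np.cos(a)+d[1]*np.sin(a))/.025,(d[0]*np.sin(a)-d[1]*np.cos(a))/.025,-d[2]/.025,-np.degrees((tyaw-yaw)/n)/6],2))
def pose():
    s=ctrl.sense();w,x,y,z=s['ee_rot'];return s['position'],np.arctan2(2*(x*y+w*z),1-2*(y*y+z*z)),s
E
python3 - <<'E'
from h import *
c=load('top');W=cloud(c)[150:230,165:360]
m=np.abs(W[...,2]-.09)<.005
# front edge and back edge of rail per column
f=[];b=[]
for k in range(W.shape[1]):
    q=W[:,k][m[:,k]]
    if len(q)>15: f.append(q[q[:,0].argmin()][:2]);b.append(q[q[:,0].argmax()][:2])
for e in(f,b):
    e=np.array(e,np.float32);l=cv2.fitLine(e,cv2.DIST_HUBER,0,.01,.01).ravel();print(l,np.degrees(np.arctan(-l[0]/l[1])))
p,y,s=pose();print(p,y);plan(p,y,(.60,.065,.24),np.radians(175.4),5)
E
```

```text
[ 0.05431084 -0.99852407  0.59634006 -0.06297803] 3.1133137
[ 0.05264942 -0.99861306  0.6516885  -0.00260885] 3.0179849
[ 0.16088993 -0.55128994  0.2044242 ] 0.2837763370463626
[ 4.75 -3.75 -0.28 -5.3 ]
[ 6.02 -0.68 -0.28 -5.3 ]
[ 5.47  2.6  -0.28 -5.3 ]
[ 3.28  5.09 -0.28 -5.3 ]
[ 0.1   6.05 -0.28 -5.3 ]
```

Emit:
servo_tool:
  deltas: "0.95 -0.75 -0.06 0 0 -1.06 -1;1.9 -1.5 -0.11 0 0 -2.12 -1;2.85 -2.25 -0.17 0 0 -3.18 -1;3.8 -3 -0.22 0 0 -4.24 -1;4.75 -3.75 -0.28 0 0 -5.3 -1"

```text
time_s: 0.52
position: [0.2491, -0.4271, 0.2118]
ee_rot: [-0.001, 0.912, 0.409, 0.0]
wrist_force: [0.0, -0.1, 0.5]
gripper_width: 0.0941
grasp_force: 0.0
```

Emit:
servo_tool:
  deltas: "1.2 -0.14 -0.06 0 0 -1.06 -1;2.4 -0.27 -0.11 0 0 -2.12 -1;3.6 -0.41 -0.17 0 0 -3.18 -1;4.8 -0.54 -0.22 0 0 -4.24 -1;6 -0.68 -0.28 0 0 -5.3 -1"

```text
time_s: 0.93
position: [0.3367, -0.3042, 0.2191]
ee_rot: [-0.0, 0.765, 0.644, 0.0]
wrist_force: [0.5, 0.1, 0.0]
gripper_width: 0.0938
grasp_force: 0.0
```

Emit:
servo_tool:
  deltas: "1.1 0.52 -0.06 0 0 -1.06 -1;2.2 1.04 -0.11 0 0 -2.12 -1;3.3 1.56 -0.17 0 0 -3.18 -1;4.4 2.08 -0.22 0 0 -4.24 -1;5.5 2.6 -0.28 0 0 -5.3 -1"

```text
time_s: 1.35
position: [0.4249, -0.1803, 0.2261]
ee_rot: [-0.0, 0.559, 0.829, -0.0]
wrist_force: [0.1, 0.0, 0.3]
gripper_width: 0.0941
grasp_force: 0.0
```

Emit:
servo_tool:
  deltas: "0.66 1.02 -0.06 0 0 -1.06 -1;1.31 2.04 -0.11 0 0 -2.12 -1;1.97 3.05 -0.17 0 0 -3.18 -1;2.62 4.07 -0.22 0 0 -4.24 -1;3.28 5.1 -0.28 0 0 -5.3 -1"

```text
time_s: 1.77
position: [0.513, -0.0571, 0.233]
ee_rot: [-0.0, 0.311, 0.95, -0.0]
wrist_force: [-0.2, -1.0, 0.8]
gripper_width: 0.0941
grasp_force: 0.0
```

Emit:
servo_tool:
  deltas: "0.02 1.2 -0.06 0 0 -1.06 -1;0.04 2.4 -0.11 0 0 -2.12 -1;0.06 3.6 -0.17 0 0 -3.18 -1;0.08 4.8 -0.22 0 0 -4.24 -1;0.1 6 -0.28 0 0 -5.3 -1"

```text
time_s: 2.18
position: [0.6003, 0.0648, 0.2397]
ee_rot: [-0.001, 0.038, 0.999, -0.0]
wrist_force: [0.0, -1.0, 1.1]
gripper_width: 0.0938
grasp_force: 0.0
```

```bash
python3 - <<'E'
from h import *
p,y,s=pose();print(s['time_s'],p,np.degrees(y),s['wrist_force'],s['joints']);
cap('scene','s2.png')
plan(p,y,(.621,.0687,.19),np.radians(175.4),1)
i=load('scene')['pixels'][150:300,180:400,::-1]
cv2.imwrite('pics/c2.png',cv2.resize(i,(800,545),interpolation=2))
E
```

```text
2.1833 [0.60027725 0.06478223 0.23972477] 175.58736826055917 [ 0.0320201  -1.02800729  1.06335902] [-3.57137922e-02  2.44378709e-01  1.42460322e+00 -7.48313429e-05
  1.47400569e+00 -1.52948797e+00]
[-0.81  0.22  1.99  0.03]
```

View pics/c2.png

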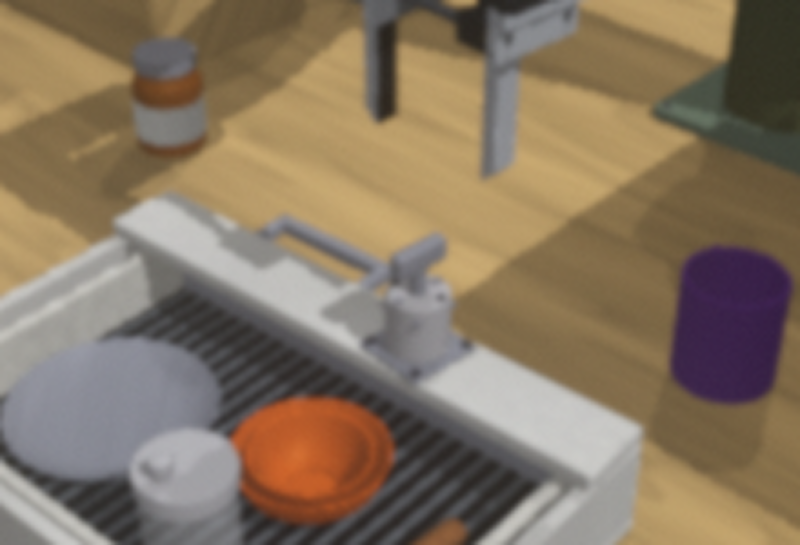

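The crop shows the open fingers above and before the T-handle at crop (420,260), and both are aligned across the bar. I move over it, then down.

Emit:
servo_tool:
  deltas: "-0.5 0.15 0.7 0 0 0 -1;-0.8 0.22 1.5 0 0 0 -1;-0.8 0.22 2.3 0 0 0 -1;-0.8 0.22 3 0 0 0 -1;-0.8 0.22 3.6 0 0 0 -1"

```text
time_s: 2.65
position: [0.6193, 0.0672, 0.148]
ee_rot: [-0.002, 0.042, 0.999, -0.0]
wrist_force: [-0.1, -0.5, -0.4]
gripper_width: 0.0941
grasp_force: 0.0
```

Emit:
servo_tool:
  deltas: "0 0 0 0 0 0 0.2;0 0 0 0 0 0 0.4;0 0 0 0 0 0 0.5;0 0 0 0 0 0 0.6;0 0 0 0 0 0 0.6"
  newtons: 6

```text
time_s: 3.07
position: [0.6215, 0.0671, 0.1522]
ee_rot: [0.001, 0.041, 0.999, 0.0]
wrist_force: [-0.5, -0.4, 0.6]
gripper_width: 0.064
grasp_force: 0.0
```

```bash
python3 - <<'E'
from h import *
p,y,s=pose();print(s['time_s'],p,np.degrees(y),s['wrist_force'],s['moment'],s['gripper_width']);
cap('scene','s3.png');
i=load('scene')['pixels'][190:270,230:350,::-1]
cv2.imwrite('pics/c3.png',cv2.resize(i,(800,533),interpolation=2))
E
```

```text
3.0667 [0.62148367 0.06711086 0.15215203] 175.25406574567086 [-0.5272928  -0.35967014  0.64219047] [ 0.04401606 -0.10474302 -0.00776398] 0.06399889920389021
```

View pics/c3.png

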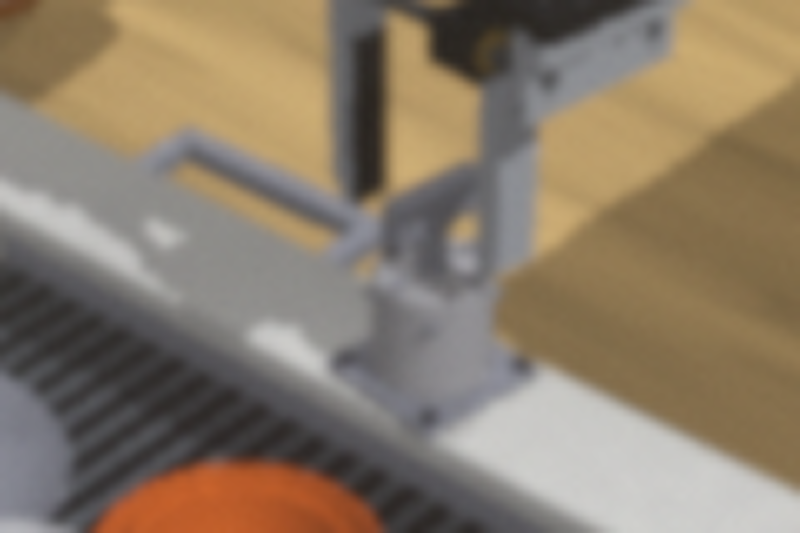

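The fingers stand either side of the T-bar (crop (430,215)), with the tips just above the barrel. Closing softly.

Emit:
servo_tool:
  deltas: "0 0 0 0 0 0 0.6;0 0 0 0 0 0 0.7;0 0 0 0 0 0 0.8;0 0 0 0 0 0 0.8;0 0 0 0 0 0 0.8"
  newtons: 4

```text
time_s: 3.53
position: [0.6204, 0.0672, 0.1505]
ee_rot: [-0.0, 0.041, 0.999, -0.0]
wrist_force: [-0.2, -0.0, -0.3]
gripper_width: 0.0266
grasp_force: 0.0
```

Emit:
servo_tool:
  deltas: "0 0 0 0 0 0 1;0 0 0 0 0 0 1;0 0 0 0 0 0 1"
  newtons: 4

```text
time_s: 3.78
position: [0.6205, 0.0686, 0.1504]
ee_rot: [0.0, 0.041, 0.999, 0.001]
wrist_force: [-0.7, 4.4, -0.6]
gripper_width: 0.0117
grasp_force: 4.0
```

```bash
python3 - <<'E'
from h import *
p,y,s=pose();print(s['time_s'],p,np.degrees(y),s['wrist_force'],s['moment'],s['gripper_width'],s['grasp_force'])
E
```

```text
3.7833 [0.62053605 0.06863251 0.1504039 ] 175.26951532365135 [-0.71008329  4.40555685 -0.64798374] [ 0.70203375 -0.25536086  0.02147742] 0.01170335245203724 3.9983720099553466
```

Emit:
servo_tool:
  deltas: "0 0.03 0 0 0 0 1;0 0.06 0 0 0 0 1;0 0.06 0 0 0 0 1"
  newtons: 8

```text
time_s: 4.03
position: [0.6206, 0.0688, 0.1504]
ee_rot: [0.0, 0.041, 0.999, -0.0]
wrist_force: [-0.6, 2.0, 0.3]
gripper_width: 0.0123
grasp_force: 8.0
```

Emit:
servo_tool:
  deltas: "0 0 0 0 0 0 1;0 0 0 0 0 0 1;0 0 0 0 0 0 1"
  newtons: 20

```text
time_s: 4.28
position: [0.6206, 0.0688, 0.1504]
ee_rot: [-0.0, 0.041, 0.999, 0.0]
wrist_force: [-0.3, 2.3, 1.0]
gripper_width: 0.0118
grasp_force: 20.0
```

```bash
python3 - <<'E'
from h import *
p,y,s=pose();print(s['time_s'],p,np.degrees(y),s['wrist_force'],s['moment'],s['gripper_width'],s['grasp_force'])
E
```

```text
4.2833 [0.62055975 0.06877469 0.15042079] 175.25878613952847 [-0.33650869  2.32520446  0.9782273 ] [ 0.48472641 -0.17654448  0.04952098] 0.011753725204805516 19.998288522474468
```

Emit:
servo_tool:
  deltas: "0 0.03 -0.06 0 0 0 1;0 0.06 -0.12 0 0 0 1;0 0.06 -0.2 0 0 0 1;0 0.06 -0.28 0 0 0 1;0 0.06 -0.36 0 0 0 1"

```text
time_s: 4.7
position: [0.6204, 0.0692, 0.1589]
ee_rot: [-0.001, 0.042, 0.999, -0.001]
wrist_force: [1.7, -2.5, -6.1]
gripper_width: 0.012
grasp_force: 20.0
```

Emit:
servo_tool:
  deltas: "0 0 0 0 0 0 1;0 0 0 0 0 0 1"

```text
time_s: 4.87
position: [0.6204, 0.0693, 0.1592]
ee_rot: [-0.0, 0.042, 0.999, -0.001]
wrist_force: [1.1, -3.4, -6.3]
gripper_width: 0.0117
grasp_force: 20.0
```

Emit:
servo_tool:
  deltas: "0 -0.02 -0.04 0 0 0 1;0 -0.02 -0.08 0 0 0 1;0 -0.02 -0.12 0 0 0 1;0 -0.02 -0.12 0 0 0 1;0 -0.02 -0.12 0 0 0 1"

```text
time_s: 5.28
position: [0.6205, 0.0693, 0.1624]
ee_rot: [-0.0, 0.041, 0.999, -0.0]
wrist_force: [0.9, -4.0, -6.9]
gripper_width: 0.0119
grasp_force: 20.0
```

```bash
python3 - <<'E'
from h import *
p,y,s=pose();print(s['time_s'],p,np.degrees(y),s['wrist_force'],s['moment'],s['joints'],s['joint_efforts'])
E
```

```text
5.2833 [0.62047122 0.06932781 0.16236095] 175.25633428341732 [ 0.87488985 -3.97227289 -6.91882198] [-0.75625523 -0.37107743 -0.02964553] [-2.68595925e-02  3.45382199e-01  1.45781346e+00 -7.02172156e-04
  1.33884815e+00 -1.51470191e+00] [ 2.54659653e+00 -4.63934290e+01 -3.00276768e+01  1.33591477e+00
  5.48896417e-01  1.14685827e-02]
```

Emit:
servo_tool:
  deltas: "0 0 -0.01 0 0 0 1;0 0 -0.015 0 0 0 1;0 0 -0.015 0 0 0 1"

```text
time_s: 5.53
position: [0.6205, 0.0694, 0.1627]
ee_rot: [-0.0, 0.041, 0.999, -0.0]
wrist_force: [0.4, -5.0, -6.7]
gripper_width: 0.012
grasp_force: 20.0
```

```bash
python3 - <<'E'
from h import *
p,y,s=pose();print(s['time_s'],p,np.degrees(y),s['wrist_force'],s['moment'],s['joints'],s['joint_efforts'])
E
```

```text
5.5333 [0.62048892 0.06939878 0.16273692] 175.25741540975443 [ 0.44595872 -5.04558151 -6.70132713] [-0.88099795 -0.30502995 -0.0100897 ] [-2.68118692e-02  3.45088850e-01  1.45739470e+00 -5.76083927e-04
  1.33956474e+00 -1.51470245e+00] [ 2.88704418e+00 -4.63762844e+01 -3.01332879e+01  1.53365258e+00
  4.59251627e-01  1.14190954e-02]
```

Emit:
servo_tool:
  deltas: "0 -0.02 -0.01 0 0 0 1;0 -0.03 -0.02 0 0 0 1;0 -0.03 -0.02 0 0 0 1"

```text
time_s: 5.78
position: [0.6205, 0.0693, 0.1633]
ee_rot: [-0.0, 0.041, 0.999, 0.0]
wrist_force: [1.3, -2.9, -7.4]
gripper_width: 0.0121
grasp_force: 20.0
```

Emit:
servo_tool:
  deltas: "0 -0.01 -0.01 0 0 0 1;0 -0.02 -0.02 0 0 0 1;0 -0.02 -0.025 0 0 0 1"

```text
time_s: 6.03
position: [0.6205, 0.0691, 0.164]
ee_rot: [-0.0, 0.041, 0.999, 0.001]
wrist_force: [0.8, -1.3, -7.3]
gripper_width: 0.012
grasp_force: 20.0
```

Emit:
servo_tool:
  deltas: "0 0 -0.01 0 0 0 1;0 0 -0.02 0 0 0 1;0 0 -0.03 0 0 0 1"

```text
time_s: 6.28
position: [0.6205, 0.069, 0.1647]
ee_rot: [-0.0, 0.041, 0.999, 0.0]
wrist_force: [0.6, -0.3, -7.0]
gripper_width: 0.0119
grasp_force: 20.0
```

Emit:
servo_tool:
  deltas: "0 0 -0.01 0 0 0 1;0 0 -0.02 0 0 0 1;0 0 -0.03 0 0 0 1"

```text
time_s: 6.53
position: [0.6205, 0.0689, 0.1654]
ee_rot: [-0.0, 0.041, 0.999, 0.0]
wrist_force: [1.7, 1.1, -6.9]
gripper_width: 0.0117
grasp_force: 20.0
```

Emit:
servo_tool:
  deltas: "0 0.01 -0.01 0 0 0 1;0 0.01 -0.02 0 0 0 1;0 0.01 -0.03 0 0 0 1"

```text
time_s: 6.78
position: [0.6205, 0.0689, 0.1661]
ee_rot: [-0.0, 0.041, 0.999, 0.0]
wrist_force: [0.1, 2.1, -7.1]
gripper_width: 0.0121
grasp_force: 20.0
```

Emit:
servo_tool:
  deltas: "0 0.02 -0.01 0 0 0 1;0 0.02 -0.02 0 0 0 1;0 0.02 -0.03 0 0 0 1"

```text
time_s: 7.03
position: [0.6205, 0.069, 0.1669]
ee_rot: [-0.0, 0.041, 0.999, -0.0]
wrist_force: [2.2, -0.6, -8.1]
gripper_width: 0.0116
grasp_force: 20.0
```

Emit:
servo_tool:
  deltas: "0 0 -0.01 0 0 0 1;0 0 -0.02 0 0 0 1;0 0 -0.03 0 0 0 1"

```text
time_s: 7.28
position: [0.6205, 0.069, 0.1677]
ee_rot: [-0.0, 0.041, 0.999, -0.0]
wrist_force: [0.7, -0.5, -7.5]
gripper_width: 0.0119
grasp_force: 20.0
```

Emit:
servo_tool:
  deltas: "0 0 -0.01 0 0 0 1;0 0 -0.02 0 0 0 1;0 0 -0.03 0 0 0 1"

```text
time_s: 7.53
position: [0.6206, 0.0691, 0.1684]
ee_rot: [-0.0, 0.041, 0.999, -0.0]
wrist_force: [0.5, -0.5, -8.2]
gripper_width: 0.0117
grasp_force: 20.0
```

Emit:
servo_tool:
  deltas: "0 0 -0.01 0 0 0 1;0 0 -0.02 0 0 0 1;0 0 -0.03 0 0 0 1"

```text
time_s: 7.78
position: [0.6205, 0.0691, 0.1691]
ee_rot: [-0.0, 0.041, 0.999, -0.0]
wrist_force: [-0.1, -0.3, -8.1]
gripper_width: 0.0119
grasp_force: 20.0
```

Emit:
servo_tool:
  deltas: "0 0 -0.01 0 0 0 1;0 0 -0.02 0 0 0 1;0 0 -0.03 0 0 0 1"

```text
time_s: 8.03
position: [0.6205, 0.0691, 0.1699]
ee_rot: [-0.0, 0.041, 0.999, -0.0]
wrist_force: [0.3, -1.5, -8.2]
gripper_width: 0.0119
grasp_force: 20.0
```

Emit:
servo_tool:
  deltas: "0 0 -0.01 0 0 0 1;0 0 -0.02 0 0 0 1;0 0 -0.03 0 0 0 1"

```text
time_s: 8.28
position: [0.6206, 0.0691, 0.1706]
ee_rot: [-0.0, 0.041, 0.999, -0.0]
wrist_force: [-0.3, -1.4, -8.3]
gripper_width: 0.0116
grasp_force: 20.0
```

Emit:
servo_tool:
  deltas: "0 -0.01 -0.01 0 0 0 1;0 -0.01 -0.02 0 0 0 1;0 -0.01 -0.03 0 0 0 1"

```text
time_s: 8.53
position: [0.6205, 0.069, 0.1714]
ee_rot: [-0.0, 0.041, 0.999, 0.0]
wrist_force: [0.8, -0.7, -9.2]
gripper_width: 0.0119
grasp_force: 20.0
```

Emit:
servo_tool:
  deltas: "0 0 -0.01 0 0 0 1;0 0 -0.02 0 0 0 1;0 0 -0.02 0 0 0 1"

```text
time_s: 8.78
position: [0.6206, 0.069, 0.172]
ee_rot: [-0.0, 0.041, 0.999, 0.0]
wrist_force: [0.8, -0.5, -7.9]
gripper_width: 0.0118
grasp_force: 20.0
```

Emit:
servo_tool:
  deltas: "0 0 -0.01 0 0 0 1;0 0 -0.02 0 0 0 1;0 0 -0.03 0 0 0 1"

```text
time_s: 9.03
position: [0.6205, 0.069, 0.1721]
ee_rot: [-0.0, 0.041, 0.999, 0.0]
wrist_force: [0.6, -0.6, -11.9]
gripper_width: 0.0117
grasp_force: 20.0
```

Stop felt at z=0.172 (position stalls, pull rises to 11.9 N). Back down 1.5 mm.

Emit:
servo_tool:
  deltas: "0 0 0.03 0 0 0 1;0 0 0.06 0 0 0 1;0 0 0.085 0 0 0 1;0 0 0.085 0 0 0 1;0 0 0.085 0 0 0 1"

```text
time_s: 9.45
position: [0.6206, 0.069, 0.1707]
ee_rot: [-0.0, 0.041, 0.999, 0.0]
wrist_force: [0.2, 0.6, -8.1]
gripper_width: 0.0117
grasp_force: 20.0
```

```bash
python3 - <<'E'
from h import *
p,y,s=pose();print(s['time_s'],p,np.degrees(y),s['wrist_force'],s['moment'])
E
```

```text
9.45 [0.62055853 0.06902347 0.17070274] 175.26451898178325 [ 0.16524547  0.63025358 -8.09511519] [-0.01521122 -0.11737264  0.0239232 ]
```

Emit:
servo_tool:
  deltas: "0 0 0 0 0 0.4 1;0 0 0 0 0 0.9 1;0 0 0 0 0 1.4 1;0 0 0 0 0 2 1"

```text
time_s: 9.78
position: [0.6206, 0.0692, 0.1708]
ee_rot: [0.0, 0.147, 0.989, 0.0]
wrist_force: [0.3, 0.8, -7.9]
gripper_width: 0.0119
grasp_force: 20.0
```

```bash
python3 - <<'E'
from h import *
p,y,s=pose();print(s['time_s'],p,np.degrees(y),s['wrist_force'],s['moment'])
E
```

```text
9.7833 [0.62062759 0.06917886 0.17075442] 163.10920826233684 [ 0.28515889  0.80485513 -7.93851596] [ 0.05932125 -0.11031391 -0.00130973]
```

Emit:
servo_tool:
  deltas: "0 0 0 0 0 0.8 1;0 0 0 0 0 1.6 1;0 0 0 0 0 2.4 1;0 0 0 0 0 3.2 1;0 0 0 0 0 4 1"

```text
time_s: 10.2
position: [0.6208, 0.0695, 0.1708]
ee_rot: [0.0, 0.35, 0.937, 0.001]
wrist_force: [-0.1, 0.3, -8.2]
gripper_width: 0.0118
grasp_force: 20.0
```

Emit:
servo_tool:
  deltas: "0 0 0 0 0 0.9 1;0 0 0 0 0 1.8 1;0 0 0 0 0 2.7 1;0 0 0 0 0 3.4 1;0 0 0 0 0 4 1"

```text
time_s: 10.62
position: [0.621, 0.0697, 0.1709]
ee_rot: [0.0, 0.537, 0.844, 0.001]
wrist_force: [1.5, 1.0, -8.4]
gripper_width: 0.0118
grasp_force: 20.0
```

```bash
python3 - <<'E'
from h import *
p,y,s=pose();print(s['time_s'],p,np.degrees(y),s['wrist_force'],s['moment'])
E
```

```text
10.6167 [0.62103671 0.0696794  0.17092053] 115.072732446999 [ 1.46762177  1.01877043 -8.447803  ] [ 0.18774104 -0.3295183   0.05793373]
```

Emit:
servo_tool:
  deltas: "0 0 0 0 0 0.3 1;0 0 0.02 0 0 0.3 1;0 0 0.05 0 0 0.3 1;0 0 0.08 0 0 0.3 1;0 0 0.11 0 0 0.3 1"

```text
time_s: 11.03
position: [0.621, 0.0696, 0.168]
ee_rot: [0.0, 0.548, 0.836, 0.001]
wrist_force: [2.1, 2.3, -7.3]
gripper_width: 0.0119
grasp_force: 20.0
```

```bash
python3 - <<'E'
from h import *
p,y,s=pose();print(s['time_s'],p,np.degrees(y),s['wrist_force'],s['moment'])
E
```

```text
11.0333 [0.62098249 0.06955668 0.16803619] 113.49468941516395 [ 2.10296105  2.32442907 -7.25635118] [ 0.50728033 -0.35778432  0.03082959]
```

Emit:
servo_tool:
  deltas: "0 0 0.03 0 0 0 1;0 0 0.06 0 0 0 1;0 0 0.09 0 0 0 1;0 0 0.1 0 0 0 1;0 0 0.1 0 0 0 1"

```text
time_s: 11.45
position: [0.621, 0.0694, 0.1655]
ee_rot: [0.0, 0.549, 0.836, 0.001]
wrist_force: [2.3, 4.6, -7.2]
gripper_width: 0.0118
grasp_force: 20.0
```

Emit:
servo_tool:
  deltas: "0.02 0.03 0.01 0 0 0 1;0.02 0.03 0.02 0 0 0 1;0.02 0.03 0.03 0 0 0 1;0.02 0.03 0.03 0 0 0 1"

```text
time_s: 11.78
position: [0.621, 0.0695, 0.1649]
ee_rot: [0.0, 0.549, 0.836, -0.0]
wrist_force: [1.1, 3.8, -5.0]
gripper_width: 0.0116
grasp_force: 20.0
```

Force is starting to fall: the pin is landing in the notch.

Emit:
servo_tool:
  deltas: "0 0.02 0.01 0 0 0 1;0 0.02 0.02 0 0 0 1;0 0.02 0.02 0 0 0 1;0 0.02 0.02 0 0 0 1"

```text
time_s: 12.12
position: [0.6213, 0.0697, 0.1646]
ee_rot: [-0.0, 0.549, 0.836, -0.0]
wrist_force: [-1.6, 1.5, -0.4]
gripper_width: 0.0116
grasp_force: 20.0
```

```bash
python3 - <<'E'
from h import *
p,y,s=pose();print(s['time_s'],p,np.degrees(y),s['wrist_force'],s['moment'])
E
```

```text
12.1167 [0.62125509 0.06965419 0.16464011] 113.4574354804355 [-1.57446131  1.52491359 -0.4146992 ] [ 0.32509186  0.42964777 -0.06647594]
```

Bolt now carries its own load. Releasing and rising.

Emit:
servo_tool:
  deltas: "0 0 0 0 0 0 1;0 0 0 0 0 0 1;0 0 0 0 0 0 0.6;0 0 0 0 0 0 0.3;0 0 0 0 0 0 0"
  newtons: 4

```text
time_s: 12.53
position: [0.6227, 0.0693, 0.165]
ee_rot: [0.001, 0.549, 0.836, 0.0]
wrist_force: [0.1, -0.8, -0.2]
gripper_width: 0.0288
grasp_force: 0.0
```

Emit:
servo_tool:
  deltas: "0 0 0 0 0 0 0;0 0 -0.4 0 0 0 0;0 0 -1.2 0 0 0 0;0 0 -2.2 0 0 0 0;0 0 -3 0 0 0 0"

```text
time_s: 12.95
position: [0.6221, 0.0697, 0.2413]
ee_rot: [0.001, 0.549, 0.836, 0.0]
wrist_force: [0.8, -0.7, 1.3]
gripper_width: 0.0469
grasp_force: 0.0
```

Emit:
servo_tool:
  deltas: "-1 -1 0 0 0 0 0;-1.6 -2.4 0 0 0 0 0;-2 -3.8 0 0 0 0 0;-2.4 -5 0 0 0 0 0;-2.4 -5.8 0 0 0 0 0"

```text
time_s: 13.37
position: [0.5111, -0.0453, 0.2401]
ee_rot: [0.001, 0.549, 0.836, -0.0]
wrist_force: [-0.3, 0.1, 0.4]
gripper_width: 0.0472
grasp_force: 0.0
```

```bash
python3 - <<'E'
from h import *
p,y,s=pose();print(s['time_s'],p,np.degrees(y),s['wrist_force'],s['joints'],s['gripper_width'])
cs=cap('scene');c=cap('top')
for k in(cs,c):
    V=cloud(k).reshape(-1,3)
    T=V[(V[:,2]>.160)&(V[:,2]<.21)&(np.hypot(V[:,0]-.621,V[:,1]-.069)<.04)]
    if len(T)>10:print('tbar',len(T),T.mean(0),T[:,2].max(),cv2.minAreaRect(T[:,:2].astype(np.float32)*1000))
    H=V[(V[:,2]>.045)&(V[:,2]<.07)&(V[:,0]>.5)&(V[:,0]<.556)&(V[:,1]>-.2)&(V[:,1]<0)]
    if len(H):print('handle',len(H),H.mean(0),cv2.minAreaRect(H[:,:2].astype(np.float32)*1000))
i=cs['pixels'][170:270,210:360,::-1]
cv2.imwrite('pics/c4.png',cv2.resize(i,(800,533),interpolation=2))
E
```

```text
13.3667 [ 0.51109827 -0.04533201  0.24010034] 113.33691207988834 [-0.28503554  0.09844868  0.37841288] [-2.56244309e-01  4.68498757e-02  1.64814663e+00 -1.51668101e-03
  1.44514440e+00 -6.63361508e-01] 0.047178270508130386
tbar 165 [0.62452866 0.0721432  0.18176297] 0.19180475242693462 ((623.4300537109375, 71.04716491699219), (13.853934288024902, 42.389652252197266), 25.499465942382812)
handle 198 [ 0.54222909 -0.0936352   0.05997485] ((543.19384765625, -96.8365478515625), (24.480327606201172, 122.16826629638672), 0.5455518960952759)
tbar 78 [0.61647301 0.07292105 0.1853146 ] 0.1906219104501362 ((618.5114135742188, 71.79461669921875), (13.513081550598145, 32.46896743774414), 24.13066291809082)
handle 82 [ 0.54134012 -0.14478728  0.06002683] ((543.8546752929688, -141.23800659179688), (21.2224178314209, 35.3212890625), 4.601370334625244)
```

View pics/c4.png

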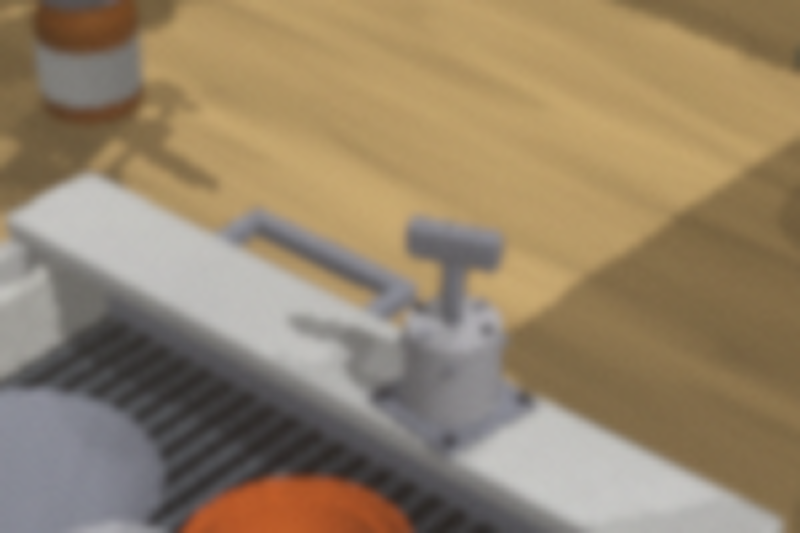

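The crop shows the T-handle at (455,245) raised and turned about 70°, parked on its own. Next is the handle, which my two estimates put at about (0.539,-0.0995).

Emit:
servo_tool:
  deltas: "-0.6 0.04 0.6 0 0 0.8 0;-1.2 0.08 1.6 0 0 1.6 0;-1.8 0.12 2.7 0 0 2.4 0;-2.43 0.17 3.8 0 0 3.37 0;-2.43 0.17 4.4 0 0 3.37 0"

```text
time_s: 13.88
position: [0.5415, -0.0983, 0.1267]
ee_rot: [-0.0, 0.688, 0.725, -0.0]
wrist_force: [-0.4, -0.3, -0.7]
gripper_width: 0.0471
grasp_force: 0.0
```

Emit:
servo_tool:
  deltas: "0 0 0 0 0 0 0;0 0 0 0 0 0 0"

```text
time_s: 14.05
position: [0.5408, -0.0964, 0.1286]
ee_rot: [-0.001, 0.687, 0.727, -0.0]
wrist_force: [-0.5, -0.7, 0.3]
gripper_width: 0.0471
grasp_force: 0.0
```

```bash
python3 - <<'E'
from h import *
p,y,s=pose();print(s['time_s'],p,np.degrees(y),s['wrist_force'],s['gripper_width'])
plan(p,y,(.539,-.0995,.037),np.radians(93.1),1)
E
```

```text
14.05 [ 0.54081776 -0.09636936  0.12860972] 93.28425370887992 [-0.49384109 -0.69237497  0.30811177] 0.0470870193089385
[-0.12 -0.08  3.66  0.03]
```

Emit:
servo_tool:
  deltas: "-0.1 -0.06 0.8 0 0 0 0;-0.1 -0.06 1.6 0 0 0 0;-0.1 -0.06 2.4 0 0 0 0;-0.1 -0.06 3.1 0 0 0 0;-0.1 -0.06 3.6 0 0 0 0"

```text
time_s: 14.47
position: [0.5406, -0.0991, 0.0398]
ee_rot: [0.001, 0.686, 0.727, 0.001]
wrist_force: [0.1, 0.1, 0.6]
gripper_width: 0.0469
grasp_force: 0.0
```

Emit:
servo_tool:
  deltas: "0 0 0 0 0 0 0.3;0 0 0 0 0 0 0.6;0 0 0 0 0 0 1;0 0 0 0 0 0 1;0 0 0 0 0 0 1"
  newtons: 4

```text
time_s: 14.88
position: [0.5404, -0.0998, 0.0406]
ee_rot: [0.001, 0.687, 0.727, 0.001]
wrist_force: [0.1, 0.4, 0.2]
gripper_width: 0.0168
grasp_force: 0.0
```

Emit:
servo_tool:
  deltas: "0 0 0 0 0 0 1;0 0 0 0 0 0 1;0 0 0 0 0 0 1"

```text
time_s: 15.13
position: [0.5384, -0.0998, 0.04]
ee_rot: [-0.0, 0.687, 0.727, -0.001]
wrist_force: [-4.7, -0.3, 6.5]
gripper_width: 0.012
grasp_force: 4.0
```

Emit:
servo_tool:
  deltas: "0 -0.06 0 0 0 0 1;0 -0.09 0 0 0 0 1;0 -0.09 -0.02 0 0 0 1;0 -0.09 -0.04 0 0 0 1"
  newtons: 15

```text
time_s: 15.47
position: [0.5374, -0.0998, 0.04]
ee_rot: [0.001, 0.687, 0.727, 0.0]
wrist_force: [1.4, -1.0, -3.5]
gripper_width: 0.0118
grasp_force: 15.0
```

Emit:
servo_tool:
  deltas: "0 -0.03 0 0 0 0 1;0 -0.08 0 0 0 0 1;0 -0.14 0 0 0 0 1;0 -0.22 0 0 0 0 1;0 -0.3 0 0 0 0 1"

```text
time_s: 15.88
position: [0.5293, -0.1003, 0.04]
ee_rot: [0.0, 0.687, 0.727, -0.0]
wrist_force: [2.3, -1.6, -2.2]
gripper_width: 0.0119
grasp_force: 15.0
```

The drawer is free past 3 mm with 2 N. Continuing.

Emit:
servo_tool:
  deltas: "0 -0.25 0 0 0 0 1;0 -0.5 0 0 0 0 1;0 -0.75 0 0 0 0 1;0 -1 0 0 0 0 1;0 -1.25 0 0 0 0 1"

```text
time_s: 16.3
position: [0.4973, -0.1019, 0.04]
ee_rot: [0.0, 0.687, 0.727, -0.0]
wrist_force: [2.6, -2.0, -3.3]
gripper_width: 0.012
grasp_force: 15.0
```

Emit:
servo_tool:
  deltas: "0 -0.25 0 0 0 0 1;0 -0.5 0 0 0 0 1;0 -0.75 0 0 0 0 1;0 -1 0 0 0 0 1;0 -1.25 0 0 0 0 1"

```text
time_s: 16.72
position: [0.4663, -0.1036, 0.04]
ee_rot: [-0.0, 0.687, 0.727, -0.0]
wrist_force: [2.9, -2.8, -4.1]
gripper_width: 0.0118
grasp_force: 15.0
```

Emit:
servo_tool:
  deltas: "0 -0.25 0 0 0 0 1;0 -0.5 0 0 0 0 1;0 -0.7 0 0 0 0 1;0 -0.85 0 0 0 0 1;0 -0.95 0 0 0 0 1"

```text
time_s: 17.13
position: [0.4425, -0.1048, 0.04]
ee_rot: [-0.0, 0.687, 0.727, -0.0]
wrist_force: [1.9, -1.4, -4.9]
gripper_width: 0.0118
grasp_force: 15.0
```

Emit:
servo_tool:
  deltas: "0 0 0 0 0 0 1;0 0 0 0 0 0 1;0 0 0 0 0 0 1"

```text
time_s: 17.38
position: [0.4423, -0.1048, 0.04]
ee_rot: [-0.001, 0.687, 0.727, -0.001]
wrist_force: [-1.4, -2.6, -0.9]
gripper_width: 0.012
grasp_force: 15.0
```

Emit:
servo_tool:
  deltas: "0 -0.05 0 0 0 0 1;0 -0.12 0 0 0 0 1;0 -0.17 0 0 0 0 1;0 -0.17 0 0 0 0 1;0 -0.17 0 0 0 0 1"

```text
time_s: 17.8
position: [0.439, -0.105, 0.04]
ee_rot: [-0.0, 0.687, 0.727, 0.0]
wrist_force: [1.3, -2.4, -4.9]
gripper_width: 0.0121
grasp_force: 15.0
```

Emit:
servo_tool:
  deltas: "0 0 0 0 0 0 0.7;0 0 0 0 0 0 0.4;0 0 0 0 0 0 0.1;0 0 0 0 0 0 0;0 0 0 0 0 0 0"

```text
time_s: 18.22
position: [0.4392, -0.1051, 0.0403]
ee_rot: [0.0, 0.687, 0.727, 0.0]
wrist_force: [-0.6, -0.9, 0.9]
gripper_width: 0.0373
grasp_force: 0.0
```

Emit:
servo_tool:
  deltas: "0 0 -0.6 0 0 0 0;0 0 -1.8 0 0 0 0;0 0 -3.2 0 0 0 0;0 0 -4.6 0 0 0 0;0 0 -6 0 0 0 0"

```text
time_s: 18.63
position: [0.4385, -0.1048, 0.1916]
ee_rot: [-0.0, 0.687, 0.727, -0.0]
wrist_force: [0.1, -0.9, -0.8]
gripper_width: 0.0469
grasp_force: 0.0
```

Emit:
servo_tool:
  deltas: "1.2 0 -0.5 0 0 0 0;-1.2 0 -0.5 0 0 0 0;-2.4 0 -0.5 0 0 0 0;-3.6 0 -0.5 0 0 0 0;-5 0 -0.5 0 0 0 0"

```text
time_s: 19.05
position: [0.4466, -0.2307, 0.2031]
ee_rot: [0.001, 0.686, 0.728, 0.0]
wrist_force: [0.5, -0.2, 1.4]
gripper_width: 0.0468
grasp_force: 0.0
```

```bash
python3 - <<'E'
from h import *
p,y,s=pose();print(s['time_s'],p,s['wrist_force'],s['gripper_width'])
cs=cap('scene','s5.png');c=cap('top','t5.png')
for k in(cs,c):
    V=cloud(k).reshape(-1,3)
    T=V[(V[:,2]>.160)&(V[:,2]<.21)&(np.hypot(V[:,0]-.621,V[:,1]-.069)<.04)]
    if len(T)>10:print('tbar',len(T),T.mean(0),T[:,2].max(),cv2.minAreaRect(T[:,:2].astype(np.float32)*1000))
    H=V[(V[:,2]>.045)&(V[:,2]<.07)&(V[:,0]>.4)&(V[:,0]<.47)&(V[:,1]>-.2)&(V[:,1]<0)]
    if len(H):print('handle',len(H),H.mean(0),H[:,0].min())
cv2.imwrite('pics/b5.png',np.hstack([cv2.resize(k['pixels'][:,:,::-1],(400,300)) for k in(cs,c)]))
E
```

```text
19.05 [ 0.44661605 -0.23067187  0.2031027 ] [ 0.50857462 -0.18063618  1.41388729] 0.04681455727801389
tbar 163 [0.62450602 0.07204673 0.18196634] 0.1920157557837794 ((623.3334350585938, 70.98936462402344), (12.96300983428955, 42.683860778808594), 25.469621658325195)
handle 201 [ 0.44454107 -0.10006607  0.05978433] 0.43163945403122833
tbar 121 [0.61888022 0.06614734 0.18460114] 0.19112803533993647 ((620.0430908203125, 66.4278335571289), (12.872179985046387, 43.52784729003906), 23.515329360961914)
handle 303 [ 0.44260677 -0.10511471  0.05994048] 0.42958001797074685
```

View pics/b5.png

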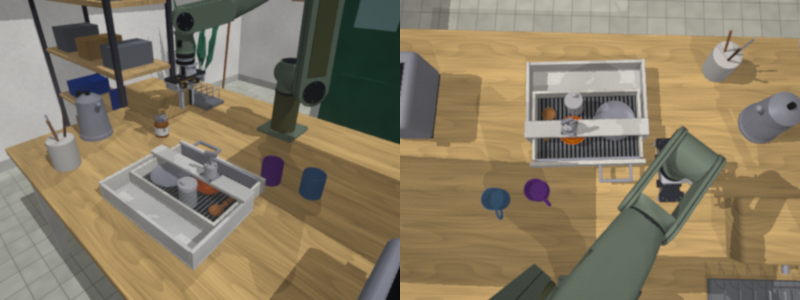

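The picture shows the drawer open about 98–99 mm, with its handle at (615,178) in the right half. The bolt is still parked, the mug and jar are standing, and the gripper is clear.

```bash
python3 -c "
from plant import ctrl
print(ctrl.finish_job())"
```

```text
the job is handed in; nothing more can be done
None
```

The job is handed in: the bolt is parked in its rest notch and holding by itself, the drawer is open about 9.8 cm, the mug and jar still stand where they were, and the arm touches nothing.

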